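Square up a ragged stack of plates with the bat

ROBOT

A 6-joint arm with a two-finger parallel gripper is mounted at the origin on a cart in front of the work surface, level with it; the furniture and walls round the work are solid. World frame = base frame: x ahead of the robot, y to its left, z up, the work surface at z = 0. Lengths are in mm, angles in degrees, forces in N, time in s.
With the tool pointing down it reaches from about 400 to 925 mm from the base axis. Payload 3.4 kg.
Tool frame: the origin (TCP) lies at the very end of the fingers, on their centre line; the grasp point (between the pads) lies 19 mm behind it; z points along the fingers, y is the line along which they close (so a half turn about z gives the same grasp; the last joint's range is limited). The gripper opens to 85 mm and grips with 20 to 120 N. Pads are 22 mm wide; open, the fingers measure 114 mm over their backs; the gripper's body (76 mm by 85 mm) begins 54 mm behind the grasp point. The pads swing forward as they close: fully open they stand 13 mm farther back than shut.
Start: joints at [70.617, 17.578, 86.31, -0, 76.112, -4.211], TCP at [150.51, 554.957, 231.305] pointing down, gripper open.
Joint ranges: [-179.03, 179.03], [-60, 130.46], [8.19, 133.38], [-81.62, 261.62], [5.75, 156.47], [-153.77, 153.77]. Speed limits (degrees/s): [147.25, 147.25, 180, 180, 180, 180].

INTERFACE

Orientations are given as a 3x3 rotation matrix whose columns are the frame's x, y, z axes.
In Python, from station import status, optics, ticket gives the robot as it stands.
- The arm moves only by the tool carry_out, never from a script. Its argument "deltas" is a list of rows, each an object of numbers: "tx", "ty", "tz": the shift along the tool's x, y, z as a fraction of full scale; "twist": the turn about the tool's z as a fraction of full scale. In form: [{"tx": .., "ty": .., "tz": .., "twist": ..}, ...]. A call has exactly 10 rows; each row is the pose to reach, as a shift and turn from the pose commanded when the call began, along the tool's axes at that moment; what a row does not reach only later rows make up. Full scale, the value 1, is 0.3 m for a shift and 90 degrees for a turn. A row lasts 1/8 s, in which the tool goes at most 62.5 mm and 10.7 degrees, less where a joint would pass 70% of its speed; a pose out of reach is approached as far as the arm can. A call with a number of a shift or a turn outside -1 to 1 is refused whole. A call with a gripper value outside its range is refused whole. "fingers" is the opening, from 0 (shut) to 1 (fully open), set as the call begins (left out, the last holds). The fingers move at their own pace and stop on an object; "squeeze" is the grip in N (left out, the last holds). Time passes only in rows, so rows that repeat a pose let the fingers close, or fill a call up. It gives the time, the measured TCP pose, the force, the opening and the grip force at its end, in the units of the state.
- status.observe(): the state, without advancing time (a new reading comes with each control period).
- optics.capture(name): name is "scene" or "top"; returns the picture (480x640x3 uint8, red, green, blue); there is no depth.
- optics.get_calibration(name): a dict with "fovy" (degrees; the focal length in pixels is half the picture's height over the tangent of half this angle, whatever the lens; pixels are square), "cx", "cy" (the principal point, pixels), "R" (3x3) and "t" (3): a world point X has camera coordinates R X + t. Camera axes: x right, y down, z forward; pixel columns grow to the right and rows downward; lengths in mm; the calibration is good to about 2 mm. A picture is of the moment at which its call begins. get_calibration takes no time and is no camera call.
- ticket.hand_in(): hands the job in; it is judged then, once.
The state is a dict: "time": time; "qpos": joint angles; "dq": joint speeds; "joint_torque": joint torques, N m; "position": TCP position; "tcp_rot": TCP orientation; "force": force on the tool from outside, world axes, zero at the start; "wrist_torque": the same for the moment, N m; "grip_width": finger opening in mm; "gripper_force": force on a finger pad.
Only numpy, scipy, OpenCV 4.12 (cv2) and the standard library are available. Lean on these libraries where they do the work, as an engineer would, in place of code of your own. Each camera call takes 0.05 s, during which the arm holds its last target. There are 200 camera calls.

TASK

Take the green squaring bat from its stand and with it tap the ragged stack of four plates square in the jig, never touching the plates with the fingers: seat it with a steady press of about 15 N for a second against the back fence, then the same against the left fence, so that all four lie flush against both. Then slide the bat fully home in the slot of its stand, let go, and leave the tin, tape measure and spray can alone.

Things in the scene. Friction and masses are not known exactly. Their poses are not given: they have to be found in the camera images.
- jig: squaring jig, screwed to the table: grey base plate 160 x 195 x 10 mm with two low blue fences on it that form a corner. Origin: underside of the base, below the centre of the stack when squared; the base reaches from x = -100 to +60 mm and y = -115 to +80 mm. x points to the back fence, y to the left fence, z up
- home (a point): point on the top face of the jig's base plate (10 mm over its origin) below the centre of the stack when squared; axes as the jig. The inner face of the back fence lies at x = +42.5 mm, that of the left fence at y = +55 mm
- back_fence: blue bar across +x of the jig, 14 mm thick, 92 mm long (y = -42 to +50 mm), standing 36 mm above the base plate; reads the jig's origin and axes
- left_fence: blue bar across +y of the jig, 14 mm thick, 81 mm long (x = -43.5 to +37.5 mm), standing 36 mm above the base plate; reads the jig's origin and axes
- stand: bat stand, screwed down: pale wooden slotted block 38 x 116 x 36 mm on a dark foot 80 x 130 x 6 mm, origin under its centre. The slot is open at the top, runs along y, is 14 mm wide (x) and 96 mm long with a bevelled mouth; its floor is 6 mm up
- slot_floor (a point): centre of the slot's floor, 6 mm above the stand's underside; axes as the stand
- bat: squaring bat that stands in the slot at the start: green blade 10 mm thick (x), 90 mm wide (y), 42 mm high, with a wooden handle 14 mm thick (x), 30 mm wide (y) rising from 42 to 92 mm. Origin: centre of the blade's bottom edge; z up the handle. 0.15 kg; it may go back either way round
- plate_1: lowest plate of the ragged stack on the jig, bright aluminium, 85 mm (x) x 110 mm (y) x 8 mm, about 0.16 kg, lightly oiled, origin at the centre of its underside; squared, its x and y agree with the jig's
- plate_2: second plate of the ragged stack on the jig, reddish copper, 85 mm (x) x 110 mm (y) x 8 mm, about 0.16 kg, lightly oiled, origin at the centre of its underside; squared, its x and y agree with the jig's
- plate_3: third plate of the ragged stack on the jig, bright aluminium, 85 mm (x) x 110 mm (y) x 8 mm, about 0.16 kg, lightly oiled, origin at the centre of its underside; squared, its x and y agree with the jig's
- plate_4: topmost plate of the ragged stack on the jig, reddish copper, 85 mm (x) x 110 mm (y) x 8 mm, about 0.16 kg, lightly oiled, origin at the centre of its underside; squared, its x and y agree with the jig's
- tip_tin: bystander: round tin with blue lid, 68 mm across, 44 mm high, origin under its centre
- tape_measure: bystander: yellow tape measure, 39 x 84 x 66 mm, origin under its centre
- aerosol: bystander: spray can with orange cap, 66 mm across, 189 mm high, origin under its centre

How it is judged:
By the outcome, as a careful person would: the job done as asked, in the order asked, and still so for the second after the job is handed in, with the robot touching nothing.
It also fails if it takes over 69 s, if anything falls off the work surface, if the arm or the gripper's body presses on something with over 40 N, if the wrist force passes 120 N, or if a joint passes its speed limit or range.

## Working session

There is one attempt and no reset: what is moved stays moved. The work goes in short steps, Python scripts to look and compute and a tool call to move; the robot and the scene stay as the last step left them, time stands still between calls to the robot, and variables do not carry over. Pictures are saved under pics/ and viewed, at most 10 in all, crops included, and the job is handed in when it is done.

Besides the shell and the picture viewer there is one more tool, called after "Emit:" as name([rows], argument=value, ...), one row to a line, values as JSON. carry_out: Moves the arm, as the interface text tells. Its arguments: {"type":"object","properties":{"deltas":{"type":"array"},"fingers":{"type":"number"},"squeeze":{"type":"number"}},"required":["deltas"]}

```bash
mkdir -p pics; python3 - <<'E'
from station import status, optics
import cv2
for n in("scene","top"):
    im=optics.capture(n); cv2.imwrite(f"pics/{n}0.png",im[:,:,::-1]); print(n,optics.get_calibration(n))
s=status.observe(); print(s)
E
```

```text
scene {'fovy': 44.55392646919647, 'cx': 322.972161084328, 'cy': 236.96808706426748, 'R': array([[ 0.46830904, -0.88336314,  0.01887365],
       [-0.65091067, -0.35936337, -0.66871015],
       [ 0.59749639,  0.30087794, -0.74328361]]), 't': array([-334.47421535,  477.47092265,  957.04139024])}
top {'fovy': 44.385767754201666, 'cx': 320.4129732678798, 'cy': 245.33311184232045, 'R': array([[-6.08637680e-03, -9.99981318e-01, -5.65475885e-04],
       [-9.98367224e-01,  6.10866893e-03, -5.67940993e-02],
       [ 5.67964926e-02,  2.18882301e-04, -9.98385752e-01]]), 't': array([ -16.34873072,  677.8355206 , 1610.27157335])}
{'time': 0.1, 'qpos': array([ 7.06175281e+01,  1.76188082e+01,  8.63766943e+01, -5.87788496e-04,
        7.61129950e+01, -4.21174136e+00]), 'dq': array([-0.09192605, -0.0547024 , -0.17107565, -0.13835656, -0.01339659,
       -0.01027718]), 'joint_torque': array([-2.80486529e-04, -4.58526206e+01, -2.52608979e+01, -2.10666913e-04,
        5.53772261e-03, -2.71157586e-05]), 'position': array([150.29348448, 554.34467823, 230.46293121]), 'tcp_rot': array([[-9.65150915e-01,  2.61693196e-01, -6.19051784e-04],
       [ 2.61693897e-01,  9.65149264e-01, -1.78961928e-03],
       [ 1.29146184e-04, -1.88925476e-03, -9.99998207e-01]]), 'force': array([0.10301559, 0.20290438, 0.69084986]), 'wrist_torque': array([-0.02138544, -0.02293998,  0.01920793]), 'gripper_force': 0.0, 'grip_width': 85.68043710604022}
```

View pics/scene0.png

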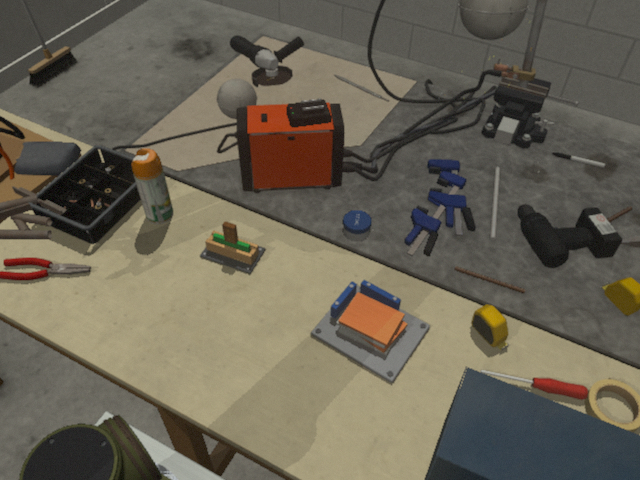

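View pics/top0.png

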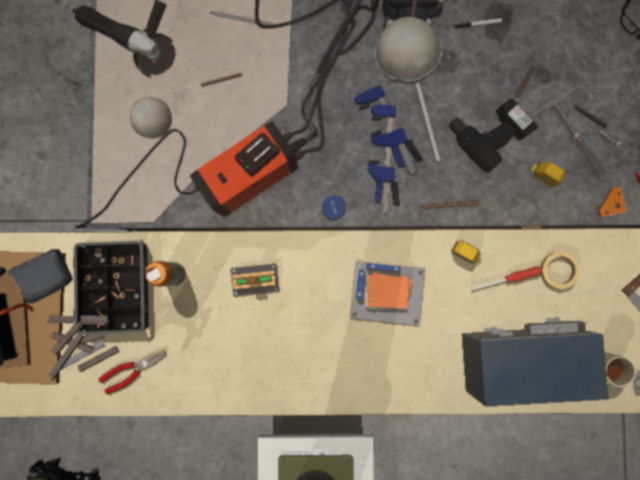

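The scene view shows the stand with the bat near (233,248) and the jig near (370,330). In the top view they are at (254,280) and (388,293). The tin is at (335,208), the tape at (466,251) and the can at (158,273); none is near the working line. Next, zoomed crops.

```bash
python3 - <<'E'
import cv2,numpy as np
t=cv2.imread("pics/top0.png"); s=cv2.imread("pics/scene0.png")
def z(im,x,y,w,h,W,H): return cv2.resize(im[y:y+h,x:x+w],(W,H),interpolation=cv2.INTER_CUBIC)
a=np.hstack([z(t,220,255,66,50,396,300),z(t,340,252,100,75,400,300)])
b=np.hstack([z(s,195,210,80,60,396,300),z(s,305,270,132,110,400,300)])
cv2.imwrite("pics/crop0.png",np.vstack([a,b]))
E
```

```text
(no output)
```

View pics/crop0.png

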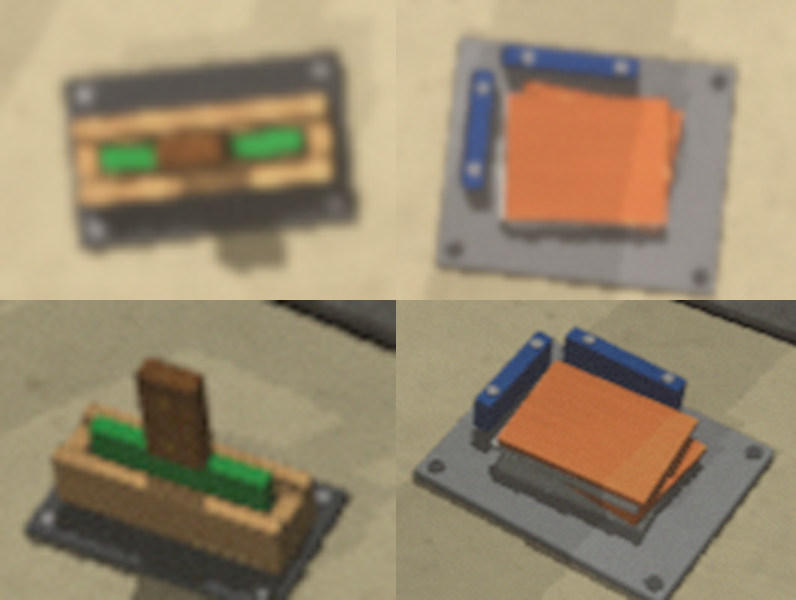

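```bash
cat > h.py <<'E'
import cv2,numpy as np
from station import status,optics
def cal(n):
    c=optics.get_calibration(n); f=240/np.tan(np.radians(c["fovy"])/2); return c,f
def ray(n,uv,z):
    c,f=cal(n); d=c["R"].T@np.array([(uv[0]-c["cx"])/f,(uv[1]-c["cy"])/f,1]); o=-c["R"].T@c["t"]
    return o+d*(z-o[2])/d[2]
def proj(n,X):
    c,f=cal(n); p=c["R"]@np.array(X,float)+c["t"]; return np.array([f*p[0]/p[2]+c["cx"],f*p[1]/p[2]+c["cy"]])
def big(m):
    cs,_=cv2.findContours(m.astype(np.uint8),cv2.RETR_EXTERNAL,cv2.CHAIN_APPROX_NONE); return max(cs,key=cv2.contourArea)
K=6
def up(im,x,y,w,h): return cv2.GaussianBlur(cv2.resize(im[y:y+h,x:x+w],None,fx=K,fy=K,interpolation=cv2.INTER_CUBIC),(0,0),2)
def back(p,x,y): return (np.asarray(p,float)+.5)/K-.5+[x,y]
E
python3 - <<'E'
from h import *
top=cv2.imread("pics/top0.png")
def rect(name,box,maskf,z):
    x,y,w,h=box; im=up(top,*box); hsv=cv2.cvtColor(im,cv2.COLOR_BGR2HSV).astype(int)
    c=big(maskf(hsv[...,0],hsv[...,1],hsv[...,2])); 
    w3=np.array([ray("top",back(p[0],x,y),z)[:2] for p in c],np.float32)
    r=cv2.minAreaRect(cv2.convexHull(w3)); print(name,np.round(r[0],1),np.round(r[1],1),round(r[2],2),"hull-centroid",np.round(w3.mean(0),1))
S=(220,255,70,52); J=(340,250,100,80)
rect("foot",S,lambda h,s,v:(s<75)|(v<95),6)
rect("green",S,lambda h,s,v:(h>45)&(h<80)&(s>100),48)
rect("handle",S,lambda h,s,v:(h<17)&(v<140)&(s>95)&(v>60),98)
rect("block",S,lambda h,s,v:(s>90)&(v>165)&(h<23)&(h>8),36)
rect("base",J,lambda h,s,v:(s<60)|(h<13)|(h>100),10)
rect("top plate",J,lambda h,s,v:(h<14)&(s>130),42)
hs=cv2.cvtColor(up(top,*J),cv2.COLOR_BGR2HSV).astype(int); m=((hs[...,0]>100)&(hs[...,0]<130)&(hs[...,1]>110)).astype(np.uint8)
for c in sorted(cv2.findContours(m,0,1)[0],key=cv2.contourArea)[-2:]:
    w3=np.array([ray("top",back(p[0],340,250),46)[:2] for p in c],np.float32);r=cv2.minAreaRect(w3);print("fence",np.round(r,1) if 0 else r)
im=up(top,*S);hs=cv2.cvtColor(im,cv2.COLOR_BGR2HSV);print(hs[150,40],hs[60,100],hs[150,200],hs[110,200])
E
```

```text
foot [581.8 163.8] [195.3 144. ] 89.65 hull-centroid [581.7 163.6]
green [587.2 133.2] [12.4 32.1] 7.77 hull-centroid [587.1 132.9]
handle [576.9 171.1] [28.4 67.7] 8.5 hull-centroid [572.2 167. ]
block [584.6 164.5] [ 38.5 115.6] 5.65 hull-centroid [588.9 178.1]Traceback (most recent call last):
  File "<stdin>", line 13, in <module>
  File "<stdin>", line 6, in rect
  File "h.py", line 6, in ray
    c,f=cal(n); d=c["R"].T@np.array([(uv[0]-c["cx"])/f,(uv[1]-c["cy"])/f,1]); o=-c["R"].T@c["t"]
        ~~~^^^
  File "h.py", line 4, in cal
    c=optics.get_calibration(n); f=240/np.tan(np.radians(c["fovy"])/2); return c,f
ValueError: time passes only in moves, steps and waits
```

```bash
sed -i 's/^def cal(n):/C={n:optics.get_calibration(n) for n in("scene","top")}\ndef cal(n):/; s/    c=optics.get_calibration(n); f/    c=C[n]; f/' h.py
python3 - <<'E'
from h import *
top=cv2.imread("pics/top0.png"); sc=cv2.imread("pics/scene0.png")
def rects(name,box,maskf,z,n=1,cam="top"):
    x,y,w,h=box; im=up(top if cam=="top" else sc,*box); hs=cv2.cvtColor(im,cv2.COLOR_BGR2HSV).astype(int)
    m=maskf(hs[...,0],hs[...,1],hs[...,2]).astype(np.uint8)
    for c in sorted(cv2.findContours(m,0,1)[0],key=cv2.contourArea)[-n:]:
        w3=np.array([ray(cam,back(p[0],x,y),z)[:2] for p in c],np.float32)
        r=cv2.minAreaRect(w3); print(name,cam,np.round(r[0],1),np.round(r[1],1),round(r[2],2))
S=(220,255,70,52); J=(340,250,100,80)
rects("foot",S,lambda h,s,v:(v<95),6)
rects("green",S,lambda h,s,v:(h>45)&(h<80)&(s>100),48,2)
rects("base",J,lambda h,s,v:(s<60)|(h<13)|(h>100),10)
rects("plate4",J,lambda h,s,v:(h<14)&(s>130),42)
rects("fence",J,lambda h,s,v:(h>100)&(h<130)&(s>110),46,2)
J2=(305,270,132,115)
rects("base",J2,lambda h,s,v:(s<60)|(h<13)|(h>100),10,1,"scene")
rects("plate4",J2,lambda h,s,v:(h<14)&(s>130),42,1,"scene")
for nm,b in(("S",S),("J",J)):
  hs=cv2.cvtColor(up(top,*b),cv2.COLOR_BGR2HSV)
  for f in((.05,.05),(.15,.5),(.9,.5),(.5,.5),(.5,.1),(.5,.9)): print(nm,f,hs[int(f[1]*hs.shape[0]),int(f[0]*hs.shape[1])])
E
```

```text
foot top [557.2 154.7] [ 33.8 118.8] 17.57
green top [580.9 195.9] [10.9 23.1] 2.03
green top [587.2 133.2] [12.4 32.1] 7.77
base top [ 545.3 -204.5] [198.4 163.8] 83.39
plate4 top [ 554.  -205.7] [116.   92.3] 87.19
fence top [ 571.6 -127.6] [ 9.4 40.4] 83.61
fence top [ 615.6 -193.2] [48.8  8.3] 83.58
base scene [ 552.7 -201.6] [202.4 191.2] 83.38
plate4 scene [ 547.3 -201.3] [126.1 100.4] 78.88
S (0.05, 0.05) [ 21  68 196]
S (0.15, 0.5) [ 21  70 194]
S (0.9, 0.5) [ 21  66 216]
S (0.5, 0.5) [ 13 151 127]
S (0.5, 0.1) [ 21  66 208]
S (0.5, 0.9) [ 21  67 213]
J (0.05, 0.05) [ 20  64 211]
J (0.15, 0.5) [ 15  17 148]
J (0.9, 0.5) [ 21  66 211]
J (0.5, 0.5) [ 10 166 208]
J (0.5, 0.1) [ 21  68 195]
J (0.5, 0.9) [ 16  33 131]
```

```bash
cat > p.py <<'E'
# usage: p.py x y z yaw [commit]  -> fractions from commanded pose (yaw = world angle of tool y)
import sys,json,os,numpy as np
F="cmd.json"; c=json.load(open(F)) if os.path.exists(F) else [150.51,554.957,231.305,74.83]
def plan(c,t,save=True):
    a=np.radians(c[3]); Y=np.array([np.cos(a),np.sin(a)]); X=np.array([-np.sin(a),np.cos(a)])  # z down: X = Y x Z
    d=np.array(t[:2])-c[:2]; f=np.round([X@d/300,Y@d/300,-(t[2]-c[2])/300,-(t[3]-c[3])/90],3)
    p=np.array(c[:2])+300*(X*f[0]+Y*f[1])
    n=[*p,c[2]-300*f[2],c[3]-90*f[3]]
    print("tx %.3f ty %.3f tz %.3f twist %.3f"%tuple(f)," -> ",np.round(n,1))
    return n
def jig(x,y,yaw=-6.6):
    r=np.radians(yaw); return 567.2+x*np.cos(r)-y*np.sin(r), -189.4+x*np.sin(r)+y*np.cos(r)
if __name__=="__main__":
    for t in sys.argv[1:]:
        v=t.split(","); 
        if v[0]=="j": x,y=jig(float(v[1]),float(v[2])); v=[x,y,v[3],v[4]]
        c=plan(c,[float(k) for k in v])
    json.dump(c,open(F,"w"))
E
python3 p.py 350,340,200,40 584.3,164.5,150,5.7; python3 -c "
import numpy as np;a=np.radians(74.83);print(-np.sin(a),np.cos(a))"
```

```text
tx -0.829 ty -0.518 tz 0.104 twist 0.387  ->  [349.9 339.9 200.1  40. ]
tx -0.950 ty 0.223 tz 0.167 twist 0.381  ->  [584.3 164.6 150.    5.7]
-0.9651536441165777 0.2616838612686893
```

Emit:
carry_out([
  {"tx":-0.1,"ty":-0.06,"tz":0.012,"twist":0.045},
  {"tx":-0.2,"ty":-0.125,"tz":0.025,"twist":0.09},
  {"tx":-0.3,"ty":-0.19,"tz":0.04,"twist":0.14},
  {"tx":-0.4,"ty":-0.25,"tz":0.05,"twist":0.19},
  {"tx":-0.5,"ty":-0.31,"tz":0.06,"twist":0.235},
  {"tx":-0.6,"ty":-0.375,"tz":0.075,"twist":0.28},
  {"tx":-0.7,"ty":-0.44,"tz":0.09,"twist":0.33},
  {"tx":-0.78,"ty":-0.49,"tz":0.1,"twist":0.365},
  {"tx":-0.829,"ty":-0.518,"tz":0.104,"twist":0.387},
  {"tx":-0.829,"ty":-0.518,"tz":0.104,"twist":0.387},
], fingers=1)

```text
time: 1.35
position: [350.3, 339.4, 199.9]
tcp_rot: [[-0.642, 0.767, -0.001], [0.767, 0.642, -0.0], [0.0, -0.0, -1.0]]
force: [-0.1, 0.7, -0.8]
grip_width: 85.8
gripper_force: 0.0
```

Emit:
carry_out([
  {"tx":-0.11,"ty":0.025,"tz":0.02,"twist":0.045},
  {"tx":-0.22,"ty":0.05,"tz":0.04,"twist":0.09},
  {"tx":-0.34,"ty":0.08,"tz":0.06,"twist":0.14},
  {"tx":-0.46,"ty":0.11,"tz":0.08,"twist":0.185},
  {"tx":-0.58,"ty":0.135,"tz":0.1,"twist":0.23},
  {"tx":-0.7,"ty":0.165,"tz":0.125,"twist":0.28},
  {"tx":-0.82,"ty":0.19,"tz":0.145,"twist":0.33},
  {"tx":-0.9,"ty":0.21,"tz":0.16,"twist":0.36},
  {"tx":-0.95,"ty":0.223,"tz":0.167,"twist":0.381},
  {"tx":-0.95,"ty":0.223,"tz":0.167,"twist":0.381},
])

```text
time: 2.6
position: [584.6, 164.7, 149.8]
tcp_rot: [[-0.099, 0.995, -0.0], [0.995, 0.099, 0.0], [0.0, -0.0, -1.0]]
force: [0.2, -0.2, -0.0]
grip_width: 85.8
gripper_force: 0.0
```

```bash
python3 p.py 584.3,164.5,58,5.7
```

```text
tx -0.000 ty -0.000 tz 0.307 twist 0.000  ->  [584.3 164.6  57.9   5.7]
```

Emit:
carry_out([
  {"tz":0.04},
  {"tz":0.09},
  {"tz":0.14},
  {"tz":0.19},
  {"tz":0.235},
  {"tz":0.27},
  {"tz":0.295},
  {"tz":0.307},
  {"tz":0.307},
  {"tz":0.307},
])

```text
$.deltas[0]: bad value
```

Emit:
carry_out([
  {"tz":0},
  {"tz":0},
  {"tz":0},
  {"tz":0},
  {"tz":0},
  {"tz":0},
  {"tz":0},
  {"tz":0},
  {"tz":0},
  {"tz":0},
], fingers=0, squeeze=100)

```text
$.deltas[0]: bad value
```

Every row needs all four keys.

Emit:
carry_out([
  {"tx":0,"ty":0,"tz":0.04,"twist":0},
  {"tx":0,"ty":0,"tz":0.09,"twist":0},
  {"tx":0,"ty":0,"tz":0.14,"twist":0},
  {"tx":0,"ty":0,"tz":0.19,"twist":0},
  {"tx":0,"ty":0,"tz":0.235,"twist":0},
  {"tx":0,"ty":0,"tz":0.27,"twist":0},
  {"tx":0,"ty":0,"tz":0.295,"twist":0},
  {"tx":0,"ty":0,"tz":0.307,"twist":0},
  {"tx":0,"ty":0,"tz":0.307,"twist":0},
  {"tx":0,"ty":0,"tz":0.307,"twist":0},
])

```text
time: 3.85
position: [584.7, 164.6, 58.4]
tcp_rot: [[-0.099, 0.995, 0.001], [0.995, 0.099, 0.0], [0.0, 0.001, -1.0]]
force: [-0.0, 0.7, 0.4]
grip_width: 85.6
gripper_force: 0.0
```

Emit:
carry_out([
  {"tx":0,"ty":0,"tz":0,"twist":0},
  {"tx":0,"ty":0,"tz":0,"twist":0},
  {"tx":0,"ty":0,"tz":0,"twist":0},
  {"tx":0,"ty":0,"tz":0,"twist":0},
  {"tx":0,"ty":0,"tz":0,"twist":0},
  {"tx":0,"ty":0,"tz":0,"twist":0},
  {"tx":0,"ty":0,"tz":0,"twist":0},
  {"tx":0,"ty":0,"tz":0,"twist":0},
  {"tx":0,"ty":0,"tz":0,"twist":0},
  {"tx":0,"ty":0,"tz":0,"twist":0},
], fingers=0, squeeze=100)

```text
time: 5.1
position: [584.6, 164.6, 58.1]
tcp_rot: [[-0.099, 0.995, 0.001], [0.995, 0.099, 0.0], [0.0, 0.001, -1.0]]
force: [-0.4, 0.1, 3.6]
grip_width: 12.9
gripper_force: 97.7
```

```bash
python3 p.py 584.3,164.5,140,5.7
```

```text
tx -0.000 ty -0.000 tz -0.274 twist 0.000  ->  [584.3 164.6 140.1   5.7]
```

Emit:
carry_out([
  {"tx":0,"ty":0,"tz":-0.02,"twist":0},
  {"tx":0,"ty":0,"tz":-0.05,"twist":0},
  {"tx":0,"ty":0,"tz":-0.09,"twist":0},
  {"tx":0,"ty":0,"tz":-0.13,"twist":0},
  {"tx":0,"ty":0,"tz":-0.17,"twist":0},
  {"tx":0,"ty":0,"tz":-0.21,"twist":0},
  {"tx":0,"ty":0,"tz":-0.245,"twist":0},
  {"tx":0,"ty":0,"tz":-0.265,"twist":0},
  {"tx":0,"ty":0,"tz":-0.274,"twist":0},
  {"tx":0,"ty":0,"tz":-0.274,"twist":0},
])

```text
time: 6.35
position: [584.2, 164.5, 140.0]
tcp_rot: [[-0.099, 0.995, -0.0], [0.995, 0.099, -0.0], [-0.0, -0.0, -1.0]]
force: [-0.3, -0.0, -1.4]
grip_width: 12.8
gripper_force: 97.3
```

```bash
python3 p.py 500,0,130,0 j,-88,0,120,-6.6 j,-88,0,64,-6.6; python3 - <<'E'
from h import *
im=optics.capture("scene")[:,:,::-1]
cv2.imwrite("pics/lift.png",cv2.resize(im[140:400,180:480],None,fx=2,fy=2))
E
```

```text
tx -0.518 ty -0.334 tz 0.034 twist 0.063  ->  [500.1  -0.  129.9   0. ]
tx -0.597 ty -0.068 tz 0.033 twist 0.074  ->  [ 479.8 -179.1  120.    -6.6]
tx -0.000 ty -0.000 tz 0.187 twist -0.000  ->  [ 479.8 -179.1   63.9   -6.6]
```

View pics/lift.png

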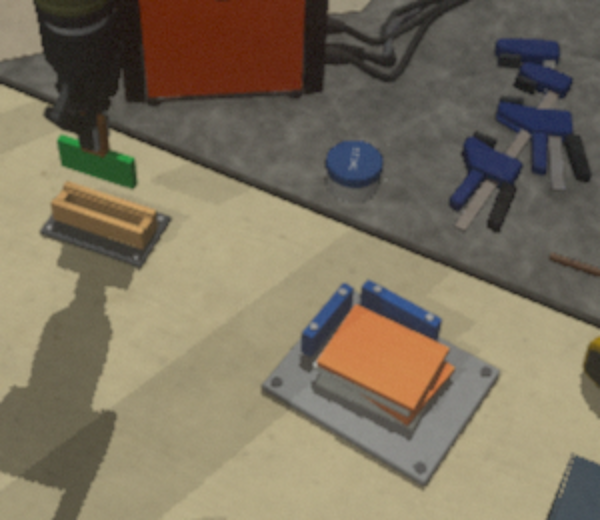

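The bat hangs straight from the gripper, its blade at crop (97,162), above the empty stand. The stack on the jig is untouched.

Emit:
carry_out([
  {"tx":-0.05,"ty":-0.03,"tz":0.003,"twist":0.006},
  {"tx":-0.11,"ty":-0.07,"tz":0.007,"twist":0.013},
  {"tx":-0.18,"ty":-0.115,"tz":0.012,"twist":0.02},
  {"tx":-0.25,"ty":-0.16,"tz":0.016,"twist":0.03},
  {"tx":-0.32,"ty":-0.205,"tz":0.02,"twist":0.038},
  {"tx":-0.39,"ty":-0.25,"tz":0.025,"twist":0.046},
  {"tx":-0.45,"ty":-0.29,"tz":0.03,"twist":0.054},
  {"tx":-0.49,"ty":-0.316,"tz":0.032,"twist":0.06},
  {"tx":-0.518,"ty":-0.334,"tz":0.034,"twist":0.063},
  {"tx":-0.518,"ty":-0.334,"tz":0.034,"twist":0.063},
])

```text
time: 7.65
position: [499.9, -0.5, 129.9]
tcp_rot: [[0.0, 1.0, 0.0], [1.0, -0.0, 0.0], [0.0, 0.0, -1.0]]
force: [-0.0, 0.7, -1.5]
grip_width: 13.1
gripper_force: 97.3
```

Emit:
carry_out([
  {"tx":-0.05,"ty":-0.006,"tz":0.003,"twist":0.006},
  {"tx":-0.12,"ty":-0.014,"tz":0.006,"twist":0.014},
  {"tx":-0.2,"ty":-0.023,"tz":0.01,"twist":0.025},
  {"tx":-0.28,"ty":-0.032,"tz":0.015,"twist":0.035},
  {"tx":-0.36,"ty":-0.041,"tz":0.02,"twist":0.045},
  {"tx":-0.44,"ty":-0.05,"tz":0.024,"twist":0.055},
  {"tx":-0.51,"ty":-0.058,"tz":0.028,"twist":0.063},
  {"tx":-0.56,"ty":-0.064,"tz":0.031,"twist":0.07},
  {"tx":-0.597,"ty":-0.068,"tz":0.033,"twist":0.074},
  {"tx":-0.597,"ty":-0.068,"tz":0.033,"twist":0.074},
])

```text
time: 8.9
position: [479.9, -179.7, 119.9]
tcp_rot: [[0.116, 0.993, 0.0], [0.993, -0.116, 0.0], [0.0, 0.0, -1.0]]
force: [1.1, 0.4, -1.6]
grip_width: 12.8
gripper_force: 97.2
```

Emit:
carry_out([
  {"tx":0,"ty":0,"tz":0.02,"twist":0},
  {"tx":0,"ty":0,"tz":0.05,"twist":0},
  {"tx":0,"ty":0,"tz":0.085,"twist":0},
  {"tx":0,"ty":0,"tz":0.115,"twist":0},
  {"tx":0,"ty":0,"tz":0.14,"twist":0},
  {"tx":0,"ty":0,"tz":0.16,"twist":0},
  {"tx":0,"ty":0,"tz":0.175,"twist":0},
  {"tx":0,"ty":0,"tz":0.182,"twist":0},
  {"tx":0,"ty":0,"tz":0.187,"twist":0},
  {"tx":0,"ty":0,"tz":0.187,"twist":0},
])

```text
time: 10.15
position: [479.9, -179.2, 64.0]
tcp_rot: [[0.115, 0.993, 0.0], [0.993, -0.115, -0.0], [-0.0, 0.0, -1.0]]
force: [-0.3, 0.9, -0.7]
grip_width: 12.6
gripper_force: 97.3
```

```bash
python3 p.py j,-54,0,63.9,-6.6; python3 - <<'E'
from h import *
a=optics.capture("scene")[:,:,::-1];b=optics.capture("top")[:,:,::-1]
cv2.imwrite("pics/pre.png",np.vstack([cv2.resize(a[260:390,290:450],(600,480//1))[:300] if 0 else cv2.resize(a[270:385,300:440],(487,400)),cv2.resize(b[250:330,340:437],(487,200))]))
E
```

```text
tx -0.000 ty 0.113 tz 0.000 twist -0.000  ->  [ 513.5 -183.    63.9   -6.6]
```

View pics/pre.png

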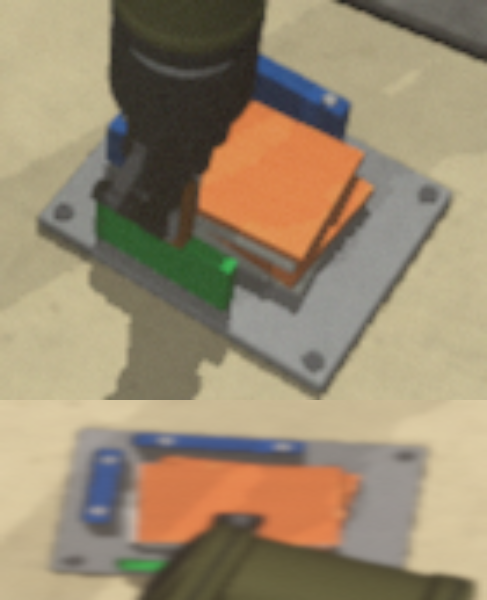

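The blade stands parallel in front of the stack and just clears the base (crop (165,255)). Pushing in slowly.

Emit:
carry_out([
  {"tx":0,"ty":0.01,"tz":0,"twist":0},
  {"tx":0,"ty":0.025,"tz":0,"twist":0},
  {"tx":0,"ty":0.04,"tz":0,"twist":0},
  {"tx":0,"ty":0.055,"tz":0,"twist":0},
  {"tx":0,"ty":0.07,"tz":0,"twist":0},
  {"tx":0,"ty":0.082,"tz":0,"twist":0},
  {"tx":0,"ty":0.093,"tz":0,"twist":0},
  {"tx":0,"ty":0.103,"tz":0,"twist":0},
  {"tx":0,"ty":0.11,"tz":0,"twist":0},
  {"tx":0,"ty":0.113,"tz":0,"twist":0},
])

```text
time: 11.5
position: [513.3, -183.0, 63.7]
tcp_rot: [[0.115, 0.993, -0.001], [0.993, -0.115, 0.0], [0.0, -0.001, -1.0]]
force: [-3.2, 1.0, -1.6]
grip_width: 12.9
gripper_force: 97.4
```

```bash
python3 p.py j,-49,0,63.9,-6.6
```

```text
tx -0.000 ty 0.017 tz 0.000 twist -0.000  ->  [ 518.5 -183.6   63.9   -6.6]
```

Emit:
carry_out([
  {"tx":0,"ty":0.002,"tz":0,"twist":0},
  {"tx":0,"ty":0.004,"tz":0,"twist":0},
  {"tx":0,"ty":0.006,"tz":0,"twist":0},
  {"tx":0,"ty":0.008,"tz":0,"twist":0},
  {"tx":0,"ty":0.01,"tz":0,"twist":0},
  {"tx":0,"ty":0.012,"tz":0,"twist":0},
  {"tx":0,"ty":0.014,"tz":0,"twist":0},
  {"tx":0,"ty":0.016,"tz":0,"twist":0},
  {"tx":0,"ty":0.017,"tz":0,"twist":0},
  {"tx":0,"ty":0.017,"tz":0,"twist":0},
])

```text
time: 12.75
position: [518.5, -183.6, 63.9]
tcp_rot: [[0.115, 0.993, -0.0], [0.993, -0.115, 0.0], [0.0, -0.0, -1.0]]
force: [-3.1, 0.0, 0.1]
grip_width: 12.8
gripper_force: 97.5
```

Emit:
carry_out([
  {"tx":0,"ty":0.001,"tz":0,"twist":0},
  {"tx":0,"ty":0.001,"tz":0,"twist":0},
  {"tx":0,"ty":0.002,"tz":0,"twist":0},
  {"tx":0,"ty":0.002,"tz":0,"twist":0},
  {"tx":0,"ty":0.003,"tz":0,"twist":0},
  {"tx":0,"ty":0.003,"tz":0,"twist":0},
  {"tx":0,"ty":0.004,"tz":0,"twist":0},
  {"tx":0,"ty":0.004,"tz":0,"twist":0},
  {"tx":0,"ty":0.005,"tz":0,"twist":0},
  {"tx":0,"ty":0.005,"tz":0,"twist":0},
])

```text
time: 14.0
position: [518.8, -183.5, 63.6]
tcp_rot: [[0.115, 0.993, -0.002], [0.993, -0.115, 0.001], [0.0, -0.002, -1.0]]
force: [-6.5, 0.5, 0.2]
grip_width: 13.0
gripper_force: 97.6
```

Emit:
carry_out([
  {"tx":0,"ty":0.001,"tz":0,"twist":0},
  {"tx":0,"ty":0.001,"tz":0,"twist":0},
  {"tx":0,"ty":0.002,"tz":0,"twist":0},
  {"tx":0,"ty":0.002,"tz":0,"twist":0},
  {"tx":0,"ty":0.002,"tz":0,"twist":0},
  {"tx":0,"ty":0.002,"tz":0,"twist":0},
  {"tx":0,"ty":0.002,"tz":0,"twist":0},
  {"tx":0,"ty":0.002,"tz":0,"twist":0},
  {"tx":0,"ty":0.002,"tz":0,"twist":0},
  {"tx":0,"ty":0.002,"tz":0,"twist":0},
])

```text
time: 15.25
position: [518.8, -183.5, 63.5]
tcp_rot: [[0.115, 0.993, -0.003], [0.993, -0.115, 0.001], [0.0, -0.003, -1.0]]
force: [-6.7, -0.5, -0.3]
grip_width: 12.8
gripper_force: 97.6
```

Emit:
carry_out([
  {"tx":0,"ty":0.001,"tz":0,"twist":0},
  {"tx":0,"ty":0.001,"tz":0,"twist":0},
  {"tx":0,"ty":0.002,"tz":0,"twist":0},
  {"tx":0,"ty":0.002,"tz":0,"twist":0},
  {"tx":0,"ty":0.003,"tz":0,"twist":0},
  {"tx":0,"ty":0.004,"tz":0,"twist":0},
  {"tx":0,"ty":0.005,"tz":0,"twist":0},
  {"tx":0,"ty":0.005,"tz":0,"twist":0},
  {"tx":0,"ty":0.005,"tz":0,"twist":0},
  {"tx":0,"ty":0.005,"tz":0,"twist":0},
])

```text
time: 16.5
position: [518.9, -183.3, 63.2]
tcp_rot: [[0.115, 0.993, -0.006], [0.993, -0.115, 0.001], [0.001, -0.006, -1.0]]
force: [-9.7, 0.3, 0.2]
grip_width: 12.9
gripper_force: 97.7
```

```bash
python3 - <<'E'
from h import *
s=status.observe(); print(s["position"],s["force"],s["wrist_torque"],s["tcp_rot"].round(4).tolist())
a=optics.capture("scene")[:,:,::-1];b=optics.capture("top")[:,:,::-1]
cv2.imwrite("pics/push.png",np.vstack([cv2.resize(a[270:385,300:440],(487,400)),cv2.resize(b[250:330,340:437],(487,200))]))
E
```

```text
[ 518.93434531 -183.34859082   63.16156558] [-9.74646428  0.32002093  0.19838783] [-0.02662463  1.70555389 -0.03093442] [[0.1149, 0.9934, -0.006], [0.9934, -0.1149, 0.0015], [0.0008, -0.0061, -1.0]]
```

View pics/push.png

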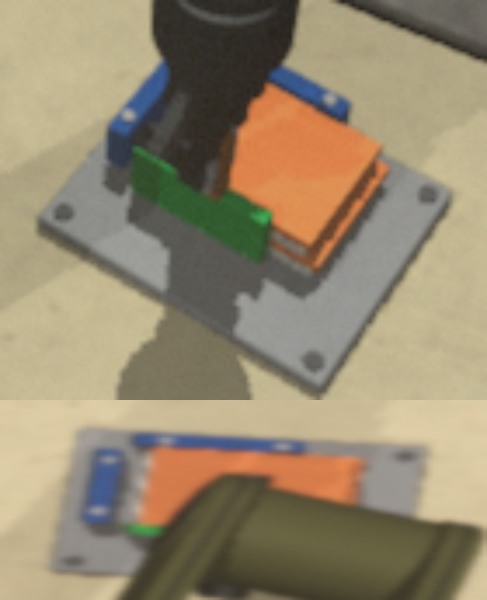

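All plates are now against the back fence, with about 10 N on them and the force rising about 2 N/mm. Pressing on to 15 N and holding.

Emit:
carry_out([
  {"tx":0,"ty":0.001,"tz":0,"twist":0},
  {"tx":0,"ty":0.002,"tz":0,"twist":0},
  {"tx":0,"ty":0.003,"tz":0,"twist":0},
  {"tx":0,"ty":0.004,"tz":0,"twist":0},
  {"tx":0,"ty":0.005,"tz":0,"twist":0},
  {"tx":0,"ty":0.006,"tz":0,"twist":0},
  {"tx":0,"ty":0.007,"tz":0,"twist":0},
  {"tx":0,"ty":0.008,"tz":0,"twist":0},
  {"tx":0,"ty":0.008,"tz":0,"twist":0},
  {"tx":0,"ty":0.008,"tz":0,"twist":0},
])

```text
time: 17.85
position: [519.1, -183.1, 62.6]
tcp_rot: [[0.115, 0.993, -0.01], [0.993, -0.115, 0.003], [0.001, -0.01, -1.0]]
force: [-11.7, 0.3, 1.3]
grip_width: 12.7
gripper_force: 97.8
```

Emit:
carry_out([
  {"tx":0,"ty":0.001,"tz":-0.001,"twist":0},
  {"tx":0,"ty":0.003,"tz":-0.001,"twist":0},
  {"tx":0,"ty":0.005,"tz":-0.002,"twist":0},
  {"tx":0,"ty":0.007,"tz":-0.003,"twist":0},
  {"tx":0,"ty":0.008,"tz":-0.003,"twist":0},
  {"tx":0,"ty":0.009,"tz":-0.003,"twist":0},
  {"tx":0,"ty":0.01,"tz":-0.004,"twist":0},
  {"tx":0,"ty":0.01,"tz":-0.004,"twist":0},
  {"tx":0,"ty":0.01,"tz":-0.004,"twist":0},
  {"tx":0,"ty":0.01,"tz":-0.004,"twist":0},
])

```text
time: 19.1
position: [519.4, -183.1, 62.7]
tcp_rot: [[0.114, 0.993, -0.016], [0.993, -0.114, 0.004], [0.002, -0.016, -1.0]]
force: [-15.6, -0.8, -1.7]
grip_width: 12.8
gripper_force: 97.5
```

Now 15.6 N. Holding for one call, then backing off.

Emit:
carry_out([
  {"tx":0,"ty":0,"tz":0,"twist":0},
  {"tx":0,"ty":0,"tz":0,"twist":0},
  {"tx":0,"ty":0,"tz":0,"twist":0},
  {"tx":0,"ty":0,"tz":0,"twist":0},
  {"tx":0,"ty":0,"tz":0,"twist":0},
  {"tx":0,"ty":0,"tz":0,"twist":0},
  {"tx":0,"ty":0,"tz":0,"twist":0},
  {"tx":0,"ty":0,"tz":0,"twist":0},
  {"tx":0,"ty":0,"tz":0,"twist":0},
  {"tx":0,"ty":0,"tz":0,"twist":0},
])

```text
time: 20.35
position: [519.3, -183.0, 62.7]
tcp_rot: [[0.114, 0.993, -0.016], [0.993, -0.114, 0.004], [0.002, -0.016, -1.0]]
force: [-14.8, -1.6, -1.9]
grip_width: 12.8
gripper_force: 97.5
```

```bash
python3 - <<'E'
import json,numpy as np
c=json.load(open("cmd.json")); a=np.radians(c[3]); d=300*(0.005+0.002+0.005+0.008+0.010)
c[0]+=d*np.cos(a); c[1]+=d*np.sin(a); c[2]+=1.2; json.dump(c,open("cmd.json","w")); print(c)
E
python3 p.py j,-80,0,66,-6.6 j,-85,-60,130,-6.6 j,-8,-120,130,83.4 j,-8,-98,64,83.4
```

```text
[np.float64(527.4843331768985), np.float64(-184.67483296948652), 65.10500000000002, -6.619999999999998]
tx -0.000 ty -0.133 tz -0.003 twist -0.000  ->  [ 487.9 -180.1   66.    -6.6]
tx -0.200 ty -0.017 tz -0.213 twist -0.000  ->  [ 475.9 -239.1  129.9   -6.6]
tx -0.200 ty 0.257 tz -0.000 twist -1.000  ->  [ 545.5 -307.6  129.9   83.4]
tx 0.000 ty 0.073 tz 0.220 twist -0.000  ->  [ 548.1 -285.8   63.9   83.4]
```

Emit:
carry_out([
  {"tx":0,"ty":-0.02,"tz":0,"twist":0},
  {"tx":0,"ty":-0.05,"tz":0,"twist":0},
  {"tx":0,"ty":-0.09,"tz":-0.002,"twist":0},
  {"tx":0,"ty":-0.133,"tz":-0.003,"twist":0},
  {"tx":-0.01,"ty":-0.15,"tz":-0.04,"twist":0},
  {"tx":-0.05,"ty":-0.15,"tz":-0.1,"twist":0},
  {"tx":-0.1,"ty":-0.15,"tz":-0.16,"twist":0},
  {"tx":-0.16,"ty":-0.15,"tz":-0.2,"twist":0},
  {"tx":-0.2,"ty":-0.15,"tz":-0.216,"twist":0},
  {"tx":-0.2,"ty":-0.15,"tz":-0.216,"twist":0},
])

```text
time: 21.6
position: [476.0, -240.2, 130.2]
tcp_rot: [[0.117, 0.993, 0.001], [0.993, -0.117, -0.0], [-0.0, 0.001, -1.0]]
force: [0.9, -0.2, -2.5]
grip_width: 13.1
gripper_force: 98.3
```

Emit:
carry_out([
  {"tx":-0.02,"ty":0.025,"tz":0,"twist":-0.1},
  {"tx":-0.04,"ty":0.05,"tz":0,"twist":-0.21},
  {"tx":-0.06,"ty":0.08,"tz":0,"twist":-0.32},
  {"tx":-0.09,"ty":0.11,"tz":0,"twist":-0.43},
  {"tx":-0.11,"ty":0.14,"tz":0,"twist":-0.54},
  {"tx":-0.13,"ty":0.17,"tz":0,"twist":-0.65},
  {"tx":-0.15,"ty":0.2,"tz":0,"twist":-0.76},
  {"tx":-0.17,"ty":0.23,"tz":0,"twist":-0.87},
  {"tx":-0.19,"ty":0.25,"tz":0,"twist":-0.96},
  {"tx":-0.2,"ty":0.257,"tz":0,"twist":-1},
])

```text
time: 22.85
position: [545.3, -306.9, 128.5]
tcp_rot: [[-0.994, 0.112, -0.002], [0.112, 0.994, 0.002], [0.002, 0.001, -1.0]]
force: [0.6, -0.1, -0.9]
grip_width: 12.8
gripper_force: 98.3
```

```bash
echo '[545.5,-307.6,129.9,83.38]'>cmd.json; python3 p.py j,-8,-105,64.2,83.4 j,-8,-70,64.2,83.4; python3 - <<'E'
from h import *
print(status.observe()["qpos"].round(1))
a=optics.capture("scene")[:,:,::-1];b=optics.capture("top")[:,:,::-1]
cv2.imwrite("pics/mid.png",np.vstack([cv2.resize(a[270:385,300:440],(487,350)),cv2.resize(b[250:330,340:437],(487,250))]))
E
```

```text
tx 0.000 ty 0.050 tz 0.219 twist -0.000  ->  [ 547.2 -292.7   64.2   83.4]
tx 0.000 ty 0.116 tz -0.000 twist -0.000  ->  [ 551.2 -258.1   64.2   83.4]
[ -33.3   26.6   87.5    0.    65.9 -116.8]
```

View pics/mid.png

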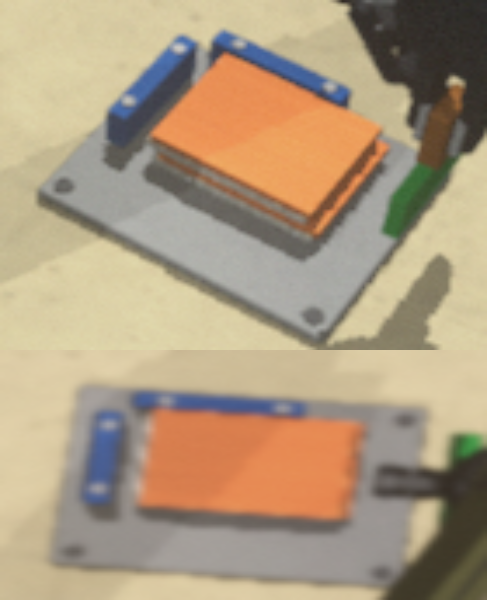

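All four plates are flush along the back fence and still offset to the right. The bat has been turned and waits at the right end of the stack. Descending, then pushing left.

Emit:
carry_out([
  {"tx":0,"ty":0.01,"tz":0.02,"twist":0},
  {"tx":0,"ty":0.03,"tz":0.05,"twist":0},
  {"tx":0,"ty":0.05,"tz":0.085,"twist":0},
  {"tx":0,"ty":0.05,"tz":0.12,"twist":0},
  {"tx":0,"ty":0.05,"tz":0.155,"twist":0},
  {"tx":0,"ty":0.05,"tz":0.185,"twist":0},
  {"tx":0,"ty":0.05,"tz":0.205,"twist":0},
  {"tx":0,"ty":0.05,"tz":0.214,"twist":0},
  {"tx":0,"ty":0.05,"tz":0.219,"twist":0},
  {"tx":0,"ty":0.05,"tz":0.219,"twist":0},
])

```text
time: 24.2
position: [547.4, -292.8, 64.4]
tcp_rot: [[-0.993, 0.115, 0.0], [0.115, 0.993, -0.0], [-0.0, -0.0, -1.0]]
force: [-0.5, -0.0, -1.0]
grip_width: 13.1
gripper_force: 98.3
```

Emit:
carry_out([
  {"tx":0,"ty":0.01,"tz":0,"twist":0},
  {"tx":0,"ty":0.022,"tz":0,"twist":0},
  {"tx":0,"ty":0.036,"tz":0,"twist":0},
  {"tx":0,"ty":0.05,"tz":0,"twist":0},
  {"tx":0,"ty":0.064,"tz":0,"twist":0},
  {"tx":0,"ty":0.078,"tz":0,"twist":0},
  {"tx":0,"ty":0.09,"tz":0,"twist":0},
  {"tx":0,"ty":0.102,"tz":0,"twist":0},
  {"tx":0,"ty":0.11,"tz":0,"twist":0},
  {"tx":0,"ty":0.116,"tz":0,"twist":0},
])

```text
time: 25.45
position: [551.3, -258.2, 64.2]
tcp_rot: [[-0.993, 0.115, 0.0], [0.115, 0.993, -0.0], [-0.0, -0.0, -1.0]]
force: [-0.4, -2.2, -1.2]
grip_width: 13.0
gripper_force: 98.2
```

Emit:
carry_out([
  {"tx":0,"ty":0.002,"tz":0,"twist":0},
  {"tx":0,"ty":0.005,"tz":0,"twist":0},
  {"tx":0,"ty":0.008,"tz":0,"twist":0},
  {"tx":0,"ty":0.012,"tz":0,"twist":0},
  {"tx":0,"ty":0.015,"tz":0,"twist":0},
  {"tx":0,"ty":0.018,"tz":0,"twist":0},
  {"tx":0,"ty":0.021,"tz":0,"twist":0},
  {"tx":0,"ty":0.024,"tz":0,"twist":0},
  {"tx":0,"ty":0.025,"tz":0,"twist":0},
  {"tx":0,"ty":0.025,"tz":0,"twist":0},
])

```text
time: 26.7
position: [552.2, -250.6, 64.2]
tcp_rot: [[-0.993, 0.115, 0.0], [0.115, 0.993, 0.0], [-0.0, 0.0, -1.0]]
force: [0.2, -2.6, -1.3]
grip_width: 12.6
gripper_force: 98.2
```

Emit:
carry_out([
  {"tx":0,"ty":0.001,"tz":0,"twist":0},
  {"tx":0,"ty":0.002,"tz":0,"twist":0},
  {"tx":0,"ty":0.003,"tz":0,"twist":0},
  {"tx":0,"ty":0.004,"tz":0,"twist":0},
  {"tx":0,"ty":0.006,"tz":0,"twist":0},
  {"tx":0,"ty":0.007,"tz":0,"twist":0},
  {"tx":0,"ty":0.008,"tz":0,"twist":0},
  {"tx":0,"ty":0.009,"tz":0,"twist":0},
  {"tx":0,"ty":0.01,"tz":0,"twist":0},
  {"tx":0,"ty":0.01,"tz":0,"twist":0},
])

```text
time: 27.95
position: [552.5, -247.7, 64.2]
tcp_rot: [[-0.993, 0.115, 0.0], [0.115, 0.993, -0.0], [-0.0, -0.0, -1.0]]
force: [-0.4, -2.5, -1.4]
grip_width: 13.0
gripper_force: 98.3
```

Emit:
carry_out([
  {"tx":0,"ty":0.001,"tz":0,"twist":0},
  {"tx":0,"ty":0.002,"tz":0,"twist":0},
  {"tx":0,"ty":0.003,"tz":0,"twist":0},
  {"tx":0,"ty":0.004,"tz":0,"twist":0},
  {"tx":0,"ty":0.006,"tz":0,"twist":0},
  {"tx":0,"ty":0.007,"tz":0,"twist":0},
  {"tx":0,"ty":0.008,"tz":0,"twist":0},
  {"tx":0,"ty":0.009,"tz":0,"twist":0},
  {"tx":0,"ty":0.01,"tz":0,"twist":0},
  {"tx":0,"ty":0.01,"tz":0,"twist":0},
])

```text
time: 29.2
position: [552.8, -245.9, 64.3]
tcp_rot: [[-0.993, 0.115, 0.0], [0.115, 0.993, -0.002], [-0.0, -0.002, -1.0]]
force: [-1.6, -6.6, -2.1]
grip_width: 12.6
gripper_force: 98.1
```

Emit:
carry_out([
  {"tx":0,"ty":0.001,"tz":0,"twist":0},
  {"tx":0,"ty":0.002,"tz":0,"twist":0},
  {"tx":0,"ty":0.003,"tz":0,"twist":0},
  {"tx":0,"ty":0.004,"tz":0,"twist":0},
  {"tx":0,"ty":0.005,"tz":0,"twist":0},
  {"tx":0,"ty":0.006,"tz":0,"twist":0},
  {"tx":0,"ty":0.006,"tz":0,"twist":0},
  {"tx":0,"ty":0.006,"tz":0,"twist":0},
  {"tx":0,"ty":0.006,"tz":0,"twist":0},
  {"tx":0,"ty":0.006,"tz":0,"twist":0},
])

```text
time: 30.45
position: [552.8, -245.7, 64.3]
tcp_rot: [[-0.993, 0.115, -0.0], [0.115, 0.993, -0.004], [-0.0, -0.004, -1.0]]
force: [-1.9, -10.3, -2.6]
grip_width: 13.0
gripper_force: 98.0
```

Emit:
carry_out([
  {"tx":0,"ty":0.001,"tz":0,"twist":0},
  {"tx":0,"ty":0.003,"tz":0,"twist":0},
  {"tx":0,"ty":0.005,"tz":0,"twist":0},
  {"tx":0,"ty":0.006,"tz":0,"twist":0},
  {"tx":0,"ty":0.007,"tz":0,"twist":0},
  {"tx":0,"ty":0.008,"tz":0,"twist":0},
  {"tx":0,"ty":0.008,"tz":0,"twist":0},
  {"tx":0,"ty":0.008,"tz":0,"twist":0},
  {"tx":0,"ty":0.008,"tz":0,"twist":0},
  {"tx":0,"ty":0.008,"tz":0,"twist":0},
])

```text
time: 31.7
position: [552.9, -245.5, 64.5]
tcp_rot: [[-0.993, 0.114, -0.0], [0.114, 0.993, -0.008], [-0.001, -0.008, -1.0]]
force: [-3.1, -16.6, -2.1]
grip_width: 12.9
gripper_force: 98.1
```

Emit:
carry_out([
  {"tx":0,"ty":0,"tz":0,"twist":0},
  {"tx":0,"ty":0,"tz":0,"twist":0},
  {"tx":0,"ty":0,"tz":0,"twist":0},
  {"tx":0,"ty":0,"tz":0,"twist":0},
  {"tx":0,"ty":0,"tz":0,"twist":0},
  {"tx":0,"ty":0,"tz":0,"twist":0},
  {"tx":0,"ty":0,"tz":0,"twist":0},
  {"tx":0,"ty":0,"tz":0,"twist":0},
  {"tx":0,"ty":0,"tz":0,"twist":0},
  {"tx":0,"ty":0,"tz":0,"twist":0},
])

```text
time: 32.95
position: [552.9, -245.4, 64.5]
tcp_rot: [[-0.993, 0.114, -0.0], [0.114, 0.993, -0.008], [-0.001, -0.008, -1.0]]
force: [-4.8, -16.7, -2.3]
grip_width: 12.7
gripper_force: 98.1
```

Emit:
carry_out([
  {"tx":0,"ty":-0.015,"tz":0,"twist":0},
  {"tx":0,"ty":-0.04,"tz":0,"twist":0},
  {"tx":0,"ty":-0.08,"tz":0,"twist":0},
  {"tx":0,"ty":-0.12,"tz":0,"twist":0},
  {"tx":0,"ty":-0.15,"tz":-0.02,"twist":0},
  {"tx":0,"ty":-0.16,"tz":-0.07,"twist":0},
  {"tx":0,"ty":-0.16,"tz":-0.14,"twist":0},
  {"tx":0,"ty":-0.16,"tz":-0.2,"twist":0},
  {"tx":0,"ty":-0.16,"tz":-0.24,"twist":0},
  {"tx":0,"ty":-0.16,"tz":-0.25,"twist":0},
])

```text
time: 34.2
position: [548.4, -288.5, 140.8]
tcp_rot: [[-0.993, 0.115, 0.002], [0.115, 0.993, -0.001], [-0.002, -0.001, -1.0]]
force: [0.7, 0.1, -1.1]
grip_width: 12.9
gripper_force: 98.8
```

```bash
python3 - <<'E'
import json
from p import plan
c=[553.2,-240.5,64.2,83.38]
import numpy as np
a=np.radians(83.38); c=[c[0]-48*np.cos(a),c[1]-48*np.sin(a),139.2,83.38]; json.dump(c,open("cmd.json","w"))
E
python3 p.py 460,-150,160,40 500,20,160,5.7 584.3,164.5,140,5.7
python3 - <<'E'
from h import *
a=optics.capture("scene")[:,:,::-1];b=optics.capture("top")[:,:,::-1]
cv2.imwrite("pics/left.png",np.vstack([cv2.resize(a[270:385,300:440],(487,350)),cv2.resize(b[250:330,340:437],(487,250))]))
E
```

```text
tx 0.343 ty 0.424 tz -0.069 twist 0.482  ->  [ 460.1 -150.   159.9   40. ]
tx 0.349 ty 0.466 tz -0.000 twist 0.381  ->  [499.9  20.1 159.9   5.7]
tx 0.451 ty 0.328 tz 0.066 twist 0.000  ->  [584.4 164.5 140.1   5.7]
```

View pics/left.png

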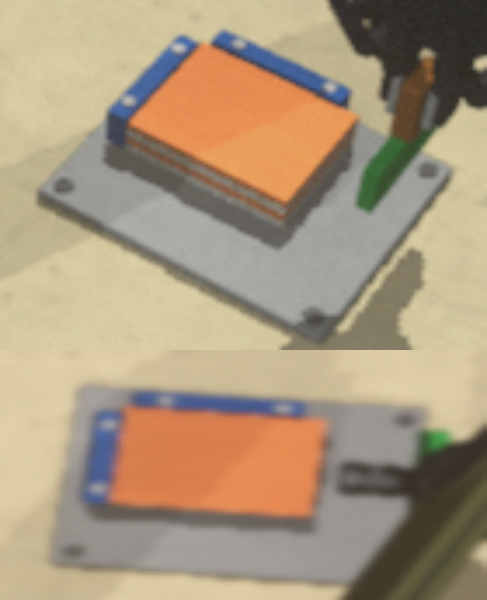

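The stack is square in the corner, all four edges flush with both fences. Taking the bat back to the stand.

Emit:
carry_out([
  {"tx":0.03,"ty":0.04,"tz":-0.015,"twist":0.045},
  {"tx":0.07,"ty":0.09,"tz":-0.03,"twist":0.1},
  {"tx":0.12,"ty":0.145,"tz":-0.045,"twist":0.165},
  {"tx":0.165,"ty":0.2,"tz":-0.06,"twist":0.23},
  {"tx":0.21,"ty":0.26,"tz":-0.069,"twist":0.295},
  {"tx":0.255,"ty":0.315,"tz":-0.069,"twist":0.36},
  {"tx":0.295,"ty":0.365,"tz":-0.069,"twist":0.415},
  {"tx":0.325,"ty":0.4,"tz":-0.069,"twist":0.455},
  {"tx":0.343,"ty":0.424,"tz":-0.069,"twist":0.482},
  {"tx":0.343,"ty":0.424,"tz":-0.069,"twist":0.482},
])

```text
time: 35.55
position: [459.2, -149.2, 159.3]
tcp_rot: [[-0.644, 0.765, -0.002], [0.765, 0.644, 0.001], [0.002, -0.001, -1.0]]
force: [0.9, -0.3, -1.6]
grip_width: 13.1
gripper_force: 98.8
```

Emit:
carry_out([
  {"tx":0.03,"ty":0.04,"tz":0,"twist":0.03},
  {"tx":0.07,"ty":0.095,"tz":0,"twist":0.075},
  {"tx":0.12,"ty":0.16,"tz":0,"twist":0.13},
  {"tx":0.165,"ty":0.22,"tz":0,"twist":0.18},
  {"tx":0.21,"ty":0.28,"tz":0,"twist":0.23},
  {"tx":0.255,"ty":0.34,"tz":0,"twist":0.28},
  {"tx":0.295,"ty":0.395,"tz":0,"twist":0.32},
  {"tx":0.33,"ty":0.44,"tz":0,"twist":0.36},
  {"tx":0.349,"ty":0.466,"tz":0,"twist":0.381},
  {"tx":0.349,"ty":0.466,"tz":0,"twist":0.381},
])

```text
time: 36.8
position: [500.4, 20.3, 159.5]
tcp_rot: [[-0.102, 0.995, -0.0], [0.995, 0.102, -0.0], [-0.0, -0.0, -1.0]]
force: [-0.2, -0.7, -1.6]
grip_width: 12.7
gripper_force: 98.8
```

Emit:
carry_out([
  {"tx":0.04,"ty":0.03,"tz":0.005,"twist":0},
  {"tx":0.1,"ty":0.07,"tz":0.015,"twist":0},
  {"tx":0.16,"ty":0.115,"tz":0.025,"twist":0},
  {"tx":0.22,"ty":0.16,"tz":0.032,"twist":0},
  {"tx":0.28,"ty":0.205,"tz":0.04,"twist":0},
  {"tx":0.34,"ty":0.25,"tz":0.05,"twist":0},
  {"tx":0.395,"ty":0.29,"tz":0.058,"twist":0},
  {"tx":0.435,"ty":0.315,"tz":0.063,"twist":0},
  {"tx":0.451,"ty":0.328,"tz":0.066,"twist":0},
  {"tx":0.451,"ty":0.328,"tz":0.066,"twist":0},
])

```text
time: 38.05
position: [584.4, 164.5, 140.0]
tcp_rot: [[-0.1, 0.995, -0.0], [0.995, 0.1, -0.0], [-0.0, -0.0, -1.0]]
force: [-0.7, -0.4, -1.3]
grip_width: 13.0
gripper_force: 98.8
```

```bash
python3 - <<'E'
from h import *
a=optics.capture("scene")[:,:,::-1]; o=cv2.imread("pics/scene0.png")
hs=lambda im:cv2.cvtColor(up(im,190,180,90,100),cv2.COLOR_BGR2HSV).astype(int)
h=hs(a); m=(h[...,0]>45)&(h[...,0]<80)&(h[...,1]>100); c=big(m); print(cv2.minAreaRect(c), back(cv2.minAreaRect(c)[0],190,180))
d=np.radians(5.7); ex=np.array([np.cos(d),np.sin(d),0]); ey=np.array([-np.sin(d),np.cos(d),0]); b=np.array([584.3,164.6,88])
for nm,P in(("bot",0),("top",42)):
    print(nm,[proj("scene",b-5*ex+s*45*ey+[0,0,P]).round(1).tolist() for s in(-1,1)])
print("hull",back(cv2.approxPolyDP(cv2.convexHull(c),8,True)[:,0],190,180).round(1).tolist())
cv2.imwrite("pics/ret.png",cv2.resize(a[170:280,180:290],(550,550),interpolation=cv2.INTER_CUBIC))
E
```

```text
((230.14483642578125, 243.550048828125), (261.2880554199219, 88.48039245605469), 17.84429168701172) [227.94080607 220.17500814]
bot [[247.3, 235.0], [211.0, 223.1]]
top [[245.8, 221.8], [208.6, 209.8]]
hull [[208.6, 209.2], [211.6, 207.2], [245.9, 218.2], [246.8, 232.4], [211.2, 222.1]]
```

View pics/ret.png

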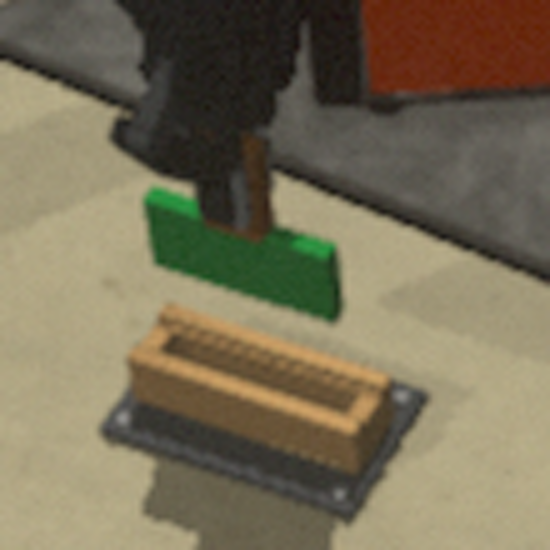

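The bat hangs level and parallel over the slot: blade bottom at crop (150..335, 265..320), slot at (260,370). The projected corners agree with it within about 2 px. Lowering.

Emit:
carry_out([
  {"tx":0,"ty":0,"tz":0.03,"twist":0},
  {"tx":0,"ty":0,"tz":0.07,"twist":0},
  {"tx":0,"ty":0,"tz":0.11,"twist":0},
  {"tx":0,"ty":0,"tz":0.14,"twist":0},
  {"tx":0,"ty":0,"tz":0.16,"twist":0},
  {"tx":0,"ty":0,"tz":0.175,"twist":0},
  {"tx":0,"ty":0,"tz":0.185,"twist":0},
  {"tx":0,"ty":0,"tz":0.195,"twist":0},
  {"tx":0,"ty":0,"tz":0.2,"twist":0},
  {"tx":0,"ty":0,"tz":0.2,"twist":0},
])

```text
time: 39.35
position: [584.5, 164.5, 80.1]
tcp_rot: [[-0.1, 0.995, -0.0], [0.995, 0.1, -0.0], [-0.0, -0.0, -1.0]]
force: [-0.7, -0.3, -1.6]
grip_width: 13.0
gripper_force: 98.8
```

In the slot without contact. On down to 1 mm above the floor.

Emit:
carry_out([
  {"tx":0,"ty":0,"tz":0.01,"twist":0},
  {"tx":0,"ty":0,"tz":0.02,"twist":0},
  {"tx":0,"ty":0,"tz":0.03,"twist":0},
  {"tx":0,"ty":0,"tz":0.04,"twist":0},
  {"tx":0,"ty":0,"tz":0.05,"twist":0},
  {"tx":0,"ty":0,"tz":0.06,"twist":0},
  {"tx":0,"ty":0,"tz":0.066,"twist":0},
  {"tx":0,"ty":0,"tz":0.07,"twist":0},
  {"tx":0,"ty":0,"tz":0.072,"twist":0},
  {"tx":0,"ty":0,"tz":0.072,"twist":0},
])

```text
time: 40.6
position: [584.5, 164.5, 58.5]
tcp_rot: [[-0.099, 0.995, 0.0], [0.995, 0.099, 0.0], [0.0, 0.0, -1.0]]
force: [-0.1, 0.2, -1.9]
grip_width: 12.8
gripper_force: 98.8
```

Emit:
carry_out([
  {"tx":0,"ty":0,"tz":0.001,"twist":0},
  {"tx":0,"ty":0,"tz":0.001,"twist":0},
  {"tx":0,"ty":0,"tz":0.002,"twist":0},
  {"tx":0,"ty":0,"tz":0.002,"twist":0},
  {"tx":0,"ty":0,"tz":0.003,"twist":0},
  {"tx":0,"ty":0,"tz":0.003,"twist":0},
  {"tx":0,"ty":0,"tz":0.003,"twist":0},
  {"tx":0,"ty":0,"tz":0.003,"twist":0},
  {"tx":0,"ty":0,"tz":0.003,"twist":0},
  {"tx":0,"ty":0,"tz":0.003,"twist":0},
])

```text
time: 41.85
position: [584.5, 164.5, 58.1]
tcp_rot: [[-0.099, 0.995, 0.0], [0.995, 0.099, 0.0], [0.0, 0.0, -1.0]]
force: [-1.4, -0.9, 4.6]
grip_width: 12.8
gripper_force: 99.7
```

On the floor: an upward force of about 6 N at the same height as at the grasp. Letting go and lifting.

Emit:
carry_out([
  {"tx":0,"ty":0,"tz":0,"twist":0},
  {"tx":0,"ty":0,"tz":0,"twist":0},
  {"tx":0,"ty":0,"tz":0,"twist":0},
  {"tx":0,"ty":0,"tz":0,"twist":0},
  {"tx":0,"ty":0,"tz":0,"twist":0},
  {"tx":0,"ty":0,"tz":0,"twist":0},
  {"tx":0,"ty":0,"tz":0,"twist":0},
  {"tx":0,"ty":0,"tz":0,"twist":0},
  {"tx":0,"ty":0,"tz":0,"twist":0},
  {"tx":0,"ty":0,"tz":0,"twist":0},
], fingers=1)

```text
time: 43.1
position: [584.5, 164.5, 57.6]
tcp_rot: [[-0.099, 0.995, 0.0], [0.995, 0.099, -0.0], [-0.0, 0.0, -1.0]]
force: [1.0, 1.3, -0.8]
grip_width: 85.5
gripper_force: 0.0
```

Emit:
carry_out([
  {"tx":0,"ty":0,"tz":-0.03,"twist":0},
  {"tx":0,"ty":0,"tz":-0.08,"twist":0},
  {"tx":0,"ty":0,"tz":-0.14,"twist":0},
  {"tx":0,"ty":0,"tz":-0.22,"twist":0},
  {"tx":0,"ty":0,"tz":-0.3,"twist":0},
  {"tx":0,"ty":0,"tz":-0.38,"twist":0},
  {"tx":0,"ty":-0.1,"tz":-0.44,"twist":0},
  {"tx":0,"ty":-0.25,"tz":-0.48,"twist":0},
  {"tx":0,"ty":-0.35,"tz":-0.5,"twist":0},
  {"tx":0,"ty":-0.35,"tz":-0.5,"twist":0},
])

```text
time: 44.35
position: [478.2, 153.9, 209.4]
tcp_rot: [[-0.1, 0.995, 0.002], [0.995, 0.1, 0.0], [0.0, 0.002, -1.0]]
force: [1.0, -0.2, 0.0]
grip_width: 85.3
gripper_force: 0.0
```

```bash
python3 - <<'E'
from h import *
a=optics.capture("scene")[:,:,::-1];b=optics.capture("top")[:,:,::-1]
r=lambda im,y,x,h,w:cv2.resize(im[y:y+h,x:x+w],(396,297),interpolation=cv2.INTER_CUBIC)
cv2.imwrite("pics/end.png",np.vstack([np.hstack([r(a,200,185,75,100),r(a,270,300,105,140)]),np.hstack([r(b,255,215,60,80),r(b,255,340,75,100)])]))
print(status.observe()["force"])
E
```

```text
[-0.15798156  0.77014442 -0.66131056]
```

View pics/end.png

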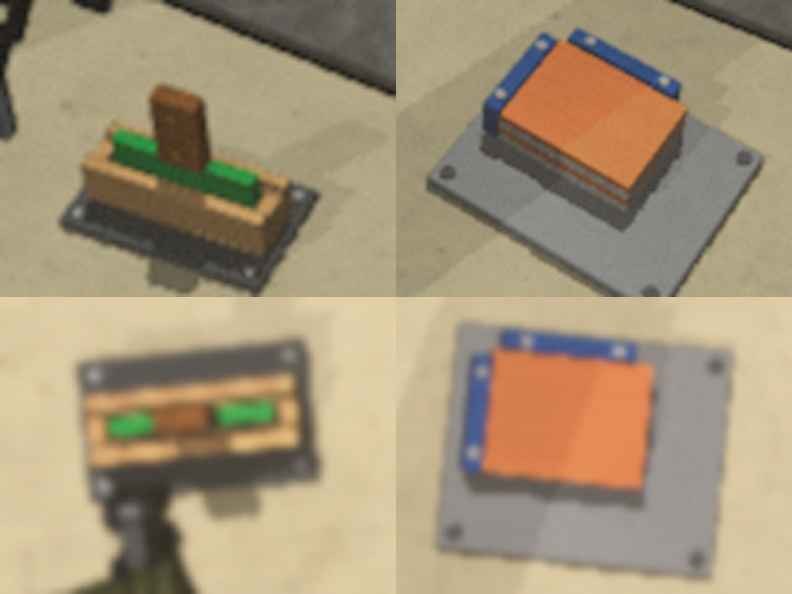

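The bat is fully home in the slot, the stack is square against both fences, and the arm is clear. Handing in.

```bash
python3 -c "
from station import ticket
print(ticket.hand_in())"
```

```text
the job is handed in; nothing more can be done
None
```

Job handed in at about 44 s: in the final pictures all four plates look flush against both fences (held at about 15 N on the back, then about 16.7 N on the left), and the bat is home in its slot and released; I never moved near the tin, tape measure or spray can.

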